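# Hand out the tin that rattles

### The arm

A 6-joint arm with a two-finger parallel gripper is mounted at the origin on the work surface. World frame = base frame: x ahead of the robot, y to its left, z up, the work surface at z = 0. Lengths are in mm, angles in degrees, forces in N, time in s.
With the tool pointing down it reaches from about 425 to 1125 mm from the base axis. Payload 14.9 kg.
Tool frame: the origin (TCP) lies at the very end of the fingers, on their centre line; the grasp point (between the pads) lies 19 mm behind it (arm.grip_point_offset is the distance from the TCP to the grasp point, in mm); z points along the fingers, y is the line along which they close (so a half turn about z gives the same grasp; the last joint's range is limited). The gripper opens to 91 mm and grips with 3 to 60 N. Pads are 32 mm wide; open, the fingers measure 118 mm over their backs; the gripper's body (76 mm by 178 mm) begins 60 mm behind the grasp point.
Start: joints at [72.29, 21.709, 99.362, -0, 58.929, -1.908], TCP at [190.629, 673.557, 213.932] pointing down, gripper open.
Joint ranges: [-158.91, 158.91], [-42.39, 125.64], [0.06, 152.35], [-60.88, 240.88], [17.5, 164.5], [-176.32, 176.32]. Speed limits (degrees/s): [108.29, 108.29, 136.94, 180, 180, 180].

### API

Orientations are given as [roll, pitch, yaw] about the fixed x, y, z axes, in that order (R = Rz(yaw) Ry(pitch) Rx(roll)).
In Python, from plant import arm gives the robot as it stands. Calls block until the motion is done:
- arm.move_ptp(position, orientation): joint-space move of the TCP to a pose.
- arm.move_linear(position, rotation=None, rate=150): straight line of the TCP; rotation=None keeps the orientation; rate is the mean speed in mm/s.
- arm.set_joints(angles): joint-space move.
- arm.command_gripper(opening, effort=None): finger opening in mm; effort is the grip in N (None keeps the last); returns when the fingers have stopped.
- arm.pause(seconds).
- arm.inverse_kinematics(position, orientation): joint angles nearest the present ones, or None.
- arm.sense(): the state.
- arm.snapshot(name): name is "scene" or "side" or "wrist"; returns a dict with "image" (384x512x3 uint8, red, green, blue), "fovy" (degrees; the focal length in pixels is half the picture's height over the tangent of half this angle, whatever the lens; pixels are square), "cx", "cy" (the principal point, pixels), "k1" (the pictures are not rectified: a ray, as slopes to the right and down, at radius r is drawn at 1 + k1 r^2 times it, then the intrinsics apply), "cam_to_world" (4x4, takes a point from camera to world coordinates). Camera axes: x right, y down, z forward; pixel columns grow to the right and rows downward; lengths in mm; the calibration is good to about 2 mm. A picture is of the moment at which its call begins. There is no depth.
A pose or a line that the arm cannot do raises arm.MotionError and nothing moves.
- arm.sign_off(): hands the job in; it is judged then, once.
The state is a dict: "clock": time; "joint_pos": joint angles; "joint_velocities": joint speeds; "effort": joint torques, N m; "tool_pos": TCP position; "eef_rot": TCP orientation; "contact_force": force on the tool from outside, world axes, zero at the start; "torque": the same for the moment, N m; "opening": finger opening in mm; "finger_force": force on a finger pad.
Only numpy, scipy, OpenCV 4.12 (cv2) and the standard library are available. Lean on these libraries where they do the work, as an engineer would, in place of code of your own. Each camera call takes 0.05 s, during which the arm holds its last target. There are 200 camera calls.

### The job

Three sealed tins stand on the academy's front desk, and one of them still has a loose steel putting ball inside; the other two are packed tight. Lift and shake them to find the one that rattles, leaving any other tin you lifted standing upright on the desk again, clear of the hand-over tray. Hold the rattling tin out level over the middle of the hand-over tray, some 15 cm up, and finish still holding it there; leave the cup, mouse and stapler where they are.

Things in the scene. Friction and masses are not known exactly. Their poses are not given: they have to be found in the camera images.
- tin_a_mid (a point): one of three identical-looking sealed bare-metal tins (flat closed boxes), 110 mm long (its x), 60 wide (its y), 48 high, lid up on the desk; grip across the 60 mm. This point: its centre, 24 mm above its underside; z up. Weighs 150 to 700 g. Which of the three rattles differs from start to start; weight is a poor guide, as the tight-packed tins differ in weight
- tin_b_mid (a point): one of three identical-looking sealed bare-metal tins (flat closed boxes), 110 mm long (its x), 60 wide (its y), 48 high, lid up on the desk; grip across the 60 mm. This point: its centre, 24 mm above its underside; z up. In the rattling tin is a loose 36 mm steel ball of 190 g with 66 mm of free run along the length, 16 mm across: it strikes the walls when shaken, rolls to the low end when tipped
- tin_c_mid (a point): one of three identical-looking sealed bare-metal tins (flat closed boxes), 110 mm long (its x), 60 wide (its y), 48 high, lid up on the desk; grip across the 60 mm. This point: its centre, 24 mm above its underside; z up. What is inside the two tins that do not rattle cannot move at all
- tray_mid (a point): low black rubber hand-over tray fixed on the far part of the desk, 100 mm (its x) by 160 mm (its y), rim 12 mm high; this point is the centre of the tray at rim height, 12 mm above the desk
- cup: empty paper cup, 80 mm across the rim, 95 mm high, upright; origin at the centre of its underside. Bystander, stays where it is
- mouse: black computer mouse, 105 x 60 x 30 mm; origin at the centre of its underside. Bystander, stays where it is
- stapler: stapler, 120 x 34 x 37 mm, long side along its x; origin at the centre of its underside. Bystander, stays where it is

How it is judged:
By the outcome, as a careful person would: the job done as asked, in the order asked, and still so for the second after the job is handed in, while the arm keeps its last pose, push and grip.
It also fails if it takes over 72 s, if anything falls off the work surface, if the arm or the gripper's body presses on something with over 40 N, if the wrist force passes 120 N, or if a joint passes its speed limit or range.

## Working session

There is one attempt and no reset: what is moved stays moved. The work goes in short steps, each a Python script; the robot and the scene stay as the last script left them, time stands still between calls to the robot, and variables do not carry over. Pictures are saved under pics/ and viewed, at most 10 in all, crops included, and the job is handed in when it is done.

```bash
ls; mkdir -p pics; python3 - <<'E'
from plant import arm
import cv2,numpy as np
a=arm.snapshot("scene");b=arm.snapshot("side")
for n,s in(("scene",a),("side",b)):
    cv2.imwrite(f"pics/{n}.png",s["image"][:,:,::-1]); np.savez(f"pics/{n}.npz",**s)
    print(n,s["fovy"],s["cx"],s["cy"],s["k1"],s["cam_to_world"].round(3).tolist())
print(arm.sense())
E
```

```text
pics
scene 46.256002868431565 258.3092586758677 200.20473527325942 -0.006941325099482786 [[0.3, 0.811, -0.502, 1192.904], [0.954, -0.26, 0.149, -153.116], [-0.01, -0.524, -0.852, 1157.557], [0.0, 0.0, 0.0, 1.0]]
side 46.219358737884065 248.30566482323005 192.89052903149096 0.008097645314370022 [[0.956, -0.177, 0.236, 210.142], [-0.295, -0.599, 0.744, -1078.42], [0.01, -0.781, -0.625, 990.849], [0.0, 0.0, 0.0, 1.0]]
{'clock': 0.1, 'joint_pos': array([ 7.22893419e+01,  2.17336081e+01,  9.93920330e+01,  1.45530777e-03,
        5.89302743e+01, -1.90656635e+00]), 'joint_velocities': array([ 0.01910702, -0.10861923, -0.07322137, -0.02633657,  0.07149509,
       -0.00786345]), 'effort': array([ 7.91653620e-04, -7.65042615e+01, -4.35290873e+01,  6.52781432e-02,
        3.98529076e-02, -1.34961542e-05]), 'tool_pos': array([190.51900751, 673.20274758, 213.37905794]), 'eef_rot': array([-1.79944157e+02, -3.10539720e-03,  1.64195155e+02]), 'contact_force': array([ 0.82534347,  0.90208519, -0.76436669]), 'torque': array([-0.04723354, -0.02830653, -0.08982892]), 'finger_force': 0.0, 'opening': 91.02318326018039}
```

View pics/scene.png

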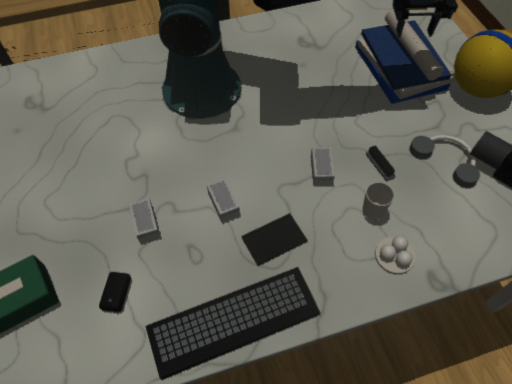

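View pics/side.png

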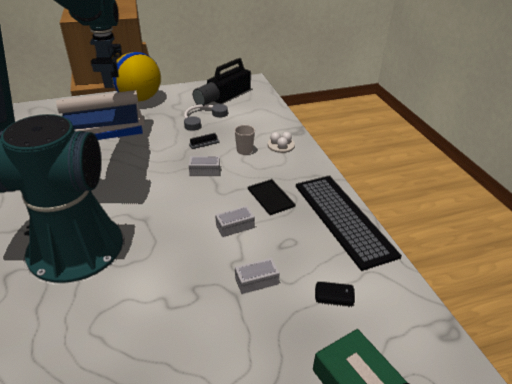

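Scene view: the tins are at about (145,219), (223,200) and (322,166), the tray at (275,239), the cup at (377,203), the mouse at (115,292) and the stapler at (380,162). I'll enlarge this to pick corners.

```bash
python3 - <<'E'
import cv2
i=cv2.imread("pics/scene.png")
T=[i[y:y+64,x:x+64] for x,y in((113,187),(191,168),(290,135))]
t=cv2.imread("pics/scene.png")[207:271,243:311][:, :64]
r=[cv2.convertScaleAbs(cv2.resize(c,(384,288) if 0 else (288,288),interpolation=cv2.INTER_CUBIC),alpha=1.3) for c in T+[t]]
cv2.imwrite("pics/crop.png",cv2.vconcat([cv2.hconcat(r[:2]),cv2.hconcat(r[2:])]))
E
```

```text
(no output)
```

View pics/crop.png

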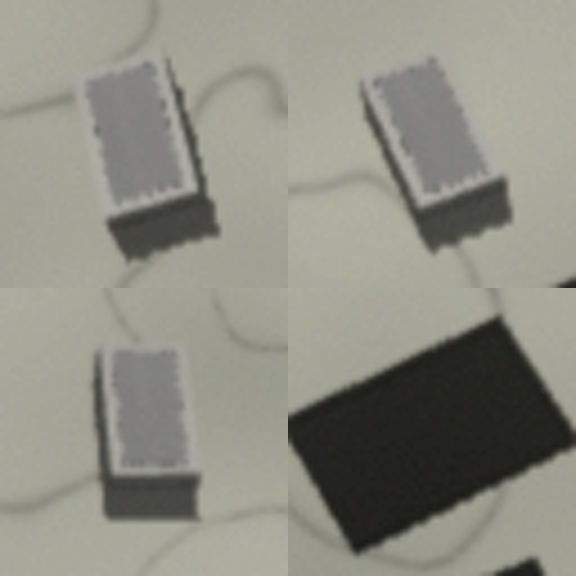

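The crop shows the top-face corners of the three tins and the tray rim clearly, at 4.5x. Next I convert them to world coordinates.

```bash
cat > h.py <<'E'
import numpy as np, cv2
def world(s,pts,z):
    f=s["image"].shape[0]/2/np.tan(np.radians(float(s["fovy"]))/2)
    K=np.array([[f,0,s["cx"]],[0,f,s["cy"]],[0,0,1]],float)
    n=cv2.undistortPoints(np.array(pts,float).reshape(-1,1,2),K,np.array([float(s["k1"]),0,0,0]))[:,0]
    M=s["cam_to_world"]; d=np.c_[n,np.ones(len(n))]@M[:3,:3].T; o=M[:3,3]
    return o+d*((z-o[2])/d[:,2])[:,None]
E
python3 - <<'E'
from h import *
s=np.load("pics/scene.npz")
C={"1":((113,187),[(76,80),(162,54),(198,192),(108,220)],48),"2":((191,168),[(74,84),(152,55),(217,178),(132,208)],48),
"3":((290,135),[(100,57),(184,57),(197,185),(106,187)],48),"tray":((243,207),[(0,127),(212,28),(287,160),(67,265)],12)}
for k,(o,p,z) in C.items():
    w=world(s,np.array(p)/4.5+o,z); e=np.linalg.norm(w-np.roll(w,-1,0),axis=1)
    l=(w[2]-w[1]+w[3]-w[0]); print(k,w.mean(0).round(1),e.round(0),"yaw",np.degrees(np.arctan2(l[1],l[0])).round(1),np.hypot(*w.mean(0)[:2]).round())
w=world(s,[(380,162),(377,192),(115,290)],20);print(w.round())
E
```

```text
1 [ 491.6 -286.8   48. ] [ 56. 107.  57. 107.] yaw 1.7 569.0
2 [495.8 -53.3  48. ] [ 55. 105.  58. 103.] yaw 7.4 499.0
3 [466.5 270.1  48. ] [ 58. 108.  61. 109.] yaw -18.4 539.0
tray [653.9  53.5  12. ] [155. 105. 155. 104.] yaw 6.9 656.0
[[ 504.  451.   20.]
 [ 603.  394.   20.]
 [ 672. -400.   20.]]
```

```bash
cat >> h.py <<'E'
from plant import arm
def avg(n=8):
    F=[];T=[]
    for _ in range(n):
        arm.pause(.04); s=arm.sense(); F.append(s["contact_force"]);T.append(s["torque"])
    return np.mean(F,0),np.mean(T,0)
def grab(x,y,yaw):
    arm.move_ptp([x,y,110],[180,0,yaw]); arm.move_linear([x,y,6],rate=120)
    arm.command_gripper(40,50); s=arm.sense(); print("grip",s["opening"],s["finger_force"])
    arm.move_linear([x,y,200],rate=150)
def show(tag,yaw):
    F,T=avg(); c,s=np.cos(np.radians(yaw)),np.sin(np.radians(yaw))
    print(tag,"F",F.round(2),"T long",(c*T[0]+s*T[1]).round(3),"T across",(-s*T[0]+c*T[1]).round(3),"t",round(arm.sense()["clock"],1))
def test(x,y,yaw,a=25):
    show("level0",yaw)
    for t in(a,-a):
        arm.move_linear([x,y,200],[180,t,yaw]); arm.pause(.4); show(f"tilt{t}",yaw)
        arm.move_linear([x,y,200],[180,0,yaw]); arm.pause(.3); show(f"level after {t}",yaw)
def put(x,y):
    arm.move_linear([x,y,20],rate=150); arm.move_linear([x,y,6.5],rate=40)
    arm.command_gripper(85); arm.move_linear([x,y,130],rate=200)
E
python3 - <<'E'
from h import *
x,y,w=466.5,270.1,161.6
show("empty",w); grab(x,y,w); test(x,y,w)
E
```

```text
empty F [-0.1  -0.04 -0.08] T long -0.016 T across 0.009 t 0.4
grip 59.777331198672535 49.77103628218174
level0 F [-0.11 -0.33 -3.93] T long -0.0 T across 0.01 t 5.6
tilt25 F [ 0.08 -0.26 -3.76] T long 0.003 T across -0.515 t 7.1
level after 25 F [-0.02  0.31 -3.7 ] T long 0.02 T across 0.025 t 8.5
tilt-25 F [ 0.23 -0.42 -3.98] T long -0.004 T across 0.558 t 9.9
level after -25 F [ 0.01 -0.12 -4.12] T long -0.004 T across 0.037 t 11.1
```

```bash
python3 - <<'E'
from h import *
x,y,w=466.5,270.1,161.6
for t in (6,-6):
    arm.move_linear([x,y,200],[180,t,w]); arm.pause(.6); show(t,w); show(t,w)
E
```

```text
6 F [ 0.2  -0.09 -3.74] T long 0.003 T across -0.116 t 12.3
6 F [ 0.13 -0.13 -3.85] T long -0.006 T across -0.122 t 12.6
-6 F [-0.07  0.06 -3.62] T long -0.004 T across 0.161 t 13.9
-6 F [-0.16 -0.08 -4.01] T long 0.02 T across 0.133 t 14.2
```

Tin 3's torque scales exactly with sin(tilt): the 6°/25° ratio is 0.248, against 0.247 for a packed tin. So it is packed. I'll put it back and test tin 2.

```bash
python3 - <<'E'
from h import *
x,y,w=466.5,270.1,161.6
arm.move_linear([x,y,200],[180,0,w]); put(x,y)
x,y,w=494.5,-53,7.4
grab(x,y,w); show("level",w)
for t in(6,-6,25,-25):
    arm.move_linear([x,y,200],[180,t,w]); arm.pause(.5); show(t,w)
arm.move_linear([x,y,200],[180,0,w]); show("level",w)
E
```

```text
grip 59.567324648699845 49.92788225412369
level F [-0.16  0.16 -4.06] T long -0.034 T across 0.14 t 22.7
6 F [-0.01 -0.01 -4.31] T long -0.036 T across 0.078 t 23.8
-6 F [ 0.05  0.23 -4.35] T long -0.048 T across 0.213 t 25.0
25 F [-0.17 -0.21 -4.32] T long -0.036 T across -0.379 t 26.6
-25 F [-0.1  -0.17 -4.22] T long -0.04 T across 0.656 t 28.6
level F [ 0.12 -0.21 -4.28] T long -0.044 T across 0.093 t 29.6
```

```bash
python3 - <<'E'
from h import *
x,y,w=494.5,-53,7.4
for t in(3,-3,3,0):
    arm.move_linear([x,y,200],[180,t,w]); arm.pause(.5); show(t,w)
s=arm.snapshot("scene")["image"][:,:,::-1]; d=arm.snapshot("side")["image"][:,:,::-1]
cv2.imwrite("pics/held.png",cv2.resize(cv2.hconcat([s[100:290,130:390],d[90:280,130:390]]),(780,285)))
E
```

```text
3 F [ 0.41 -0.3  -4.15] T long -0.047 T across 0.092 t 30.6
-3 F [ 0.09 -0.02 -4.44] T long -0.049 T across 0.168 t 31.7
3 F [ 0.09  0.   -4.1 ] T long -0.05 T across 0.118 t 32.8
0 F [-0.15  0.13 -4.43] T long -0.04 T across 0.209 t 33.9
```

View pics/held.png

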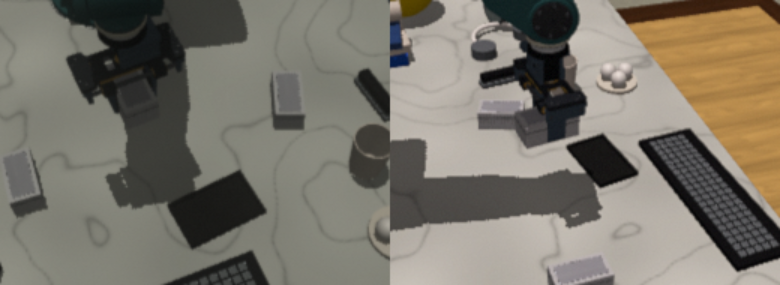

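The pictures show tin 2 gripped squarely and tin 3 upright back on the desk. Tin 2's ball shows up three ways:
- Level torque after opposite tips differs by 0.116 N m, where the ball predicts 0.12.
- The 6° half-difference is 0.068 N m, against 0.147 for a packed tin.
- The 25° readings agree.

Next I carry it to the tray.

```bash
python3 - <<'E'
from h import *
arm.move_linear([654,53.5,200],[180,0,7],rate=120); arm.move_linear([654,53.5,144],rate=80); arm.pause(.5)
s=arm.sense(); print(s["clock"],s["tool_pos"],s["eef_rot"],s["opening"],s["finger_force"])
s=arm.snapshot("scene")["image"][:,:,::-1]; d=arm.snapshot("side")["image"][:,:,::-1]
cv2.imwrite("pics/final.png",cv2.resize(cv2.hconcat([s[100:290,130:390],d[90:280,130:390]]),(780,285)))
E
```

```text
37.1 [654.01339058  53.4891749  144.07568418] [ 1.79998587e+02 -6.56348077e-03  6.99858596e+00] 59.95683787775953 49.989510253071785
```

View pics/final.png

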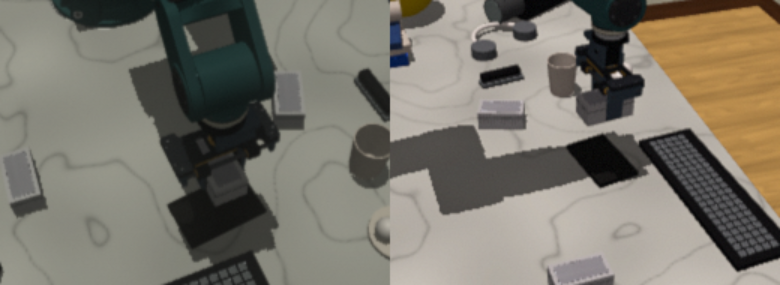

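The tin is held over the tray, but in the side view it looks possibly off-centre in the fingers. I'll check by projecting the expected outline.

```bash
python3 - <<'E'
from h import *
out=[]
for n,(u,v) in(("side",(300,120)),("scene",(240,180))):
    s=arm.snapshot(n); f=192/np.tan(np.radians(s["fovy"])/2); i=cv2.resize(s["image"][:,:,::-1],None,fx=6,fy=6,interpolation=cv2.INTER_CUBIC)
    i=cv2.convertScaleAbs(i,alpha=1.6)
    a=np.radians(7); R=np.array([[np.cos(a),-np.sin(a),0],[np.sin(a),np.cos(a),0],[0,0,1]])
    B=np.array([[x,y,z] for x in(-55,55) for y in(-30,30) for z in(-24,24)])@R.T+[654,53.5,162]
    M=np.linalg.inv(s["cam_to_world"]); K=np.array([[f,0,s["cx"]],[0,f,s["cy"]],[0,0,1]])
    p=cv2.projectPoints(B,cv2.Rodrigues(M[:3,:3])[0],M[:3,3],K,np.array([s["k1"],0,0,0.]))[0][:,0]
    for q in range(8):
        for b in(1,2,4):
            if not q&b: cv2.line(i,*[tuple(int(t) for t in p[k]*6+3) for k in(q,q|b)],(0,0,255),1)
    c=p.mean(0)*6; x,y=int(c[0])-195,int(c[1])-195; out.append(i[y:y+390,x:x+390])
cv2.imwrite("pics/proj.png",cv2.hconcat(out))
E
```

```text
(no output)
```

View pics/proj.png

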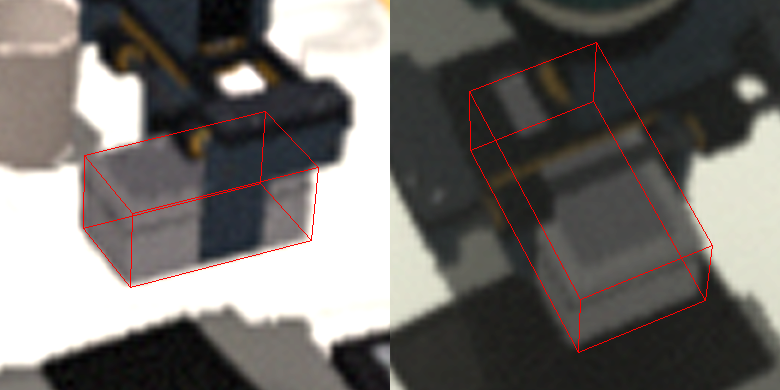

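The projected outline matches the tin to within 2–3 mm in both views, so it is level and centred. Handing in.

```bash
python3 -c "
from plant import arm
print(arm.sign_off())"
```

```text
the job is handed in; nothing more can be done
None
```

I handed the job in with the arm holding the rattling tin, the middle of the three, level over the middle of the tray with its centre about 15 cm above the rim; of the others I lifted only the left-hand one, which is packed and back upright on the desk.

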